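# Brush out the leaning log vase

### The arm

A 6-joint arm with a two-finger parallel gripper is mounted at the origin on the work surface. World frame = base frame: x ahead of the robot, y to its left, z up, the work surface at z = 0. Lengths are in mm, angles in rad, forces in N, time in s.
With the tool pointing down it reaches from about 350 to 775 mm from the base axis. Payload 7.3 kg.
Tool frame: the origin (TCP) lies at the very end of the fingers, on their centre line; the grasp point (between the pads) lies 19 mm behind it; z points along the fingers, y is the line along which they close (so a half turn about z gives the same grasp; the last joint's range is limited). The gripper opens to 92 mm and grips with 3 to 60 N. Pads are 19 mm wide; open, the fingers measure 130 mm over their backs; the gripper's body (75 mm by 190 mm) begins 47 mm behind the grasp point.
Start: joints at [-1.428, 0.342, 1.524, -0, 1.275, -0.146], TCP at [149.543, -503.271, 226.741] pointing down, gripper open.
Joint ranges: [-2.53, 2.53], [-0.77, 2.02], [0.04, 2.7], [-1, 4.14], [0.28, 2.66], [-3.11, 3.11]. Speed limits (rad/s): [2.57, 2.57, 3.14, 3.14, 3.14, 3.14].

### API

Orientations are given as [roll, pitch, yaw] about the fixed x, y, z axes, in that order (R = Rz(yaw) Ry(pitch) Rx(roll)).
In Python, from plant import bot gives the robot as it stands.
- The arm moves only by the tool jog_arm, never from a script. Its argument "targets" is a list of rows, each an object with "xyz": the shift along the tool's x, y, z as a fraction of full scale, a list of three; "spin": the turn about the tool's z as a fraction of full scale. In form: [{"xyz": [x, y, z], "spin": spin}, ...]. A call has exactly 10 rows; each row shifts and turns the commanded pose from where the row before left it, along the tool's axes as they then stand; what a row does not reach is not made up. Full scale, the value 1, is 80 mm for a shift and 0.1 rad for a turn. A row lasts 1/8 s, in which the tool goes at most 62.5 mm and 10.7 degrees, less where a joint would pass 70% of its speed; a pose out of reach is approached as far as the arm can. A call with a number of a shift or a turn outside -1 to 1 is refused whole. A call with a gripper value outside its range is refused whole. "gripper" is the opening in per cent of the stroke, from 0 (shut) to 100 (fully open), set as the call begins (left out, the last holds). The fingers move at their own pace and stop on an object; the grip force is fixed at half the most. Time passes only in rows, so rows that do not move let the fingers close, or fill a call up. It gives the time, the measured TCP pose, the force, the opening and the grip force at its end, in the units of the state.
- bot.get_obs(): the state, without advancing time (a new reading comes with each control period).
- bot.capture(name): name is "scene" or "top"; returns the picture (384x512x3 uint8, blue, green, red); there is no depth.
- bot.get_calibration(name): a dict with "vfov" (degrees; the focal length in pixels is half the picture's height over the tangent of half this angle, whatever the lens; pixels are square), "cx", "cy" (the principal point, pixels), "eye" and "rotation" of the camera in the world. Camera axes: x right, y down, z forward; pixel columns grow to the right and rows downward; lengths in mm; the calibration is good to about 2 mm. A picture is of the moment at which its call begins. get_calibration takes no time and is no camera call.
- bot.close_job(): hands the job in; it is judged then, once.
The state is a dict: "time": time; "joint_positions": joint angles; "dq": joint speeds; "tau": joint torques, N m; "tool_pos": TCP position; "tcp_rot": TCP orientation; "contact_force": force on the tool from outside, world axes, zero at the start; "moment": the same for the moment, N m; "grip_width": finger opening in mm; "finger_force": force on a finger pad.
Only numpy, scipy, OpenCV 4.12 (cv2) and the standard library are available. Lean on these libraries where they do the work, as an engineer would, in place of code of your own. Each camera call takes 0.05 s, during which the arm holds its last target. There are 200 camera calls.

### The job

Take the long brush from its pot and brush out the leaning log vase where it hangs: three full strokes, each down until you feel the brush touch the bottom and then up until its end is nearly at the mouth. Be gentle: do not ram the bottom, do not change the vase's lean, and leave the other goods alone. Then stand the brush back in its own pot, head down, and let go.

Things in the scene. Friction and masses are not known exactly. Their poses are not given: they have to be found in the camera images.
- brush: Long round brush standing head-down in its pot, 200 mm long, about 100 g. Origin: centre of the head's flat end; z runs towards the handle. Head: firm grey bristles 44 dia (rigid core 40), 60 long, end tapered to 30 dia; then a steel stem 8 dia; then a dark twig handle 20 dia from z = 115 to 200 mm.
- brush_grip (a point): Point on the brush's axis at z = 157 mm from its end, on the handle; z towards the handle's end. Gripped here with the fingers along the brush, they stay clear of the vase mouth even at full depth.
- brush_pot: The brush's own pot: pale wood, 82 outer dia, bore 56 dia, rim 70 mm above the table, fixed upright on a 110 x 110 x 10 mm wooden board; it cannot move. Origin: centre of the board's underside.
- pot_floor (a point): Centre of the pot's inner floor, 16 mm above the table, 54 mm below its rim; z up.
- stand: Wooden display stand fixed to the table: base 130 x 130 x 12 mm and two cheeks 50 wide, 12 thick, tops 112 high, at y = +-54 mm, the vase between them. Origin: centre of the base's underside.
- vase: Bark-covered log vase, 85 outer dia, 140 long, in a stiff friction hinge between the cheeks, leaning 0.15 to 0.35 rad from upright to the stand's -x side (roughly to the robot). Origin on its axis at the hinge, 85 mm above the table; z towards the mouth, 90 mm away. The hinge holds under light contact and slips at some 45 N sideways at the mouth.
- vase_mouth (a point): Centre of the vase's mouth; z points out of the mouth along the bore. Bore: round, straight, 56 dia, with a flat cork pad as its bottom, which gives 1 mm per 2.5 N, at most 10 mm. It lies somewhere from 80 to 112 mm below the mouth: its depth differs from vase to vase, is not reported and has to be felt with the brush.
- candle_holder: Bystander, loose: candle holder, bark-less wood drum 60 dia x 50 high with a bright tealight cup on top (mm). Origin: centre of its underside.
- slice_a: Bystander, loose: round slice of branch lying flat, 100 dia x 14 thick (mm). Origin: centre of its underside.
- slice_c: Bystander, loose: round slice of branch lying flat, 110 dia x 16 thick (mm). Origin: centre of its underside.
- twig_spoon: Bystander, loose: spoon with dark twig handle and steel bowl, 160 long, lying along its x (mm). Origin: centre of its underside, near the middle of its length.
- log_cup: Bystander, loose: empty log cup 72 dia x 85 high, loose, standing alone without board or stand (mm). Origin: centre of its underside.
- tall_holder: Bystander, loose: bark-covered candle holder 72 dia x 80 high (mm). Origin: centre of its underside.
There are look-alikes about, which are no part of the job. What is meant by the brush is not green or purple, and is the smaller of those in its own colour.

How it is judged (in metres and radians):
On the way, in this order (a step that is already met when the one before it is completed fails the run):
1. first down stroke: the held brush, inside the vase, presses lightly on the bottom of the bore (contact force between the fingers and brush above 0.5 N and contact force between brush and bore_floor above 0.5 N), for 0.1 s.
2. first up stroke: the held brush is drawn up until its end is within 40 mm of the mouth (or out) (contact force between the fingers and brush above 0.5 N and z of brush in the frame of vase_mouth above -0.04 m), for 0.1 s.
3. second down stroke: the held brush, inside the vase, presses lightly on the bottom of the bore (all of step 1), for 0.1 s.
4. second up stroke: the held brush is drawn up until its end is within 40 mm of the mouth (or out) (all of step 2), for 0.1 s.
5. third down stroke: the held brush, inside the vase, presses lightly on the bottom of the bore (all of step 3), for 0.1 s.
6. third up stroke: the held brush is drawn up until its end is within 40 mm of the mouth (or out) (all of step 4), for 0.1 s.
At the end, for the whole second after the job is handed in: After three strokes, each pressing the bottom and then rising to within 40 mm of the mouth, the brush is released and at rest in its pot: its end within 22 mm of the pot centre and 12 mm of its floor, leaning under 0.3 rad; the vase mouth within 12 mm of its start (horizontal distance between brush and pot_floor below 0.022 m and z of brush in the frame of pot_floor below 0.012 m and angle between brush's own z axis and vertical below 0.3 rad and linear speed of brush below 0.02 m/s and distance of vase_mouth from where it was at the start of the episode below 0.012 m); the robot touches nothing.
It fails at once if the brush is pushed against the vase or its bottom with more than 25 N (the wood marks) (contact force between brush and vase above 25 N or contact force between brush and bore_floor above 25 N).
It fails at once if the leaning vase is shoved to another tilt (mouth moved more than 12 mm) (distance of vase_mouth from where it was at the start of the episode above 0.012 m).
It fails at once if a bystander is moved more than 25 mm (distance of any of candle_holder, slice_a, slice_c, twig_spoon, log_cup, tall_holder from where it was at the start of the episode above 0.025 m).
It also fails if it takes over 64 s, if anything falls off the work surface, if the arm or the gripper's body presses on something with over 40 N, if the wrist force passes 120 N, or if a joint passes its speed limit or range.

## Working session

There is one attempt and no reset: what is moved stays moved. The work goes in short steps, Python scripts to look and compute and a tool call to move; the robot and the scene stay as the last step left them, time stands still between calls to the robot, and variables do not carry over. Pictures are saved under pics/ and viewed, at most 10 in all, crops included, and the job is handed in when it is done.

Besides the shell and the picture viewer there is one more tool, called after "Emit:" as name(argument=value, ...), one argument or row to a line, values as JSON. jog_arm: Moves the arm, as the interface text tells. Shift numbers are shares of 80 mm and turn numbers shares of 0.1 rad, none past 1 either way. Its arguments: {"type":"object","properties":{"targets":{"type":"array","items":{"type":"object","properties":{"xyz":{"type":"array","items":{"type":"number"}},"spin":{"type":"number"}}}},"gripper":{"type":"number"}},"required":["targets"]}

```bash
mkdir -p pics
python3 - <<'E'
from plant import bot
import cv2
for n in("scene","top"):
    im=bot.capture(n); cv2.imwrite(f"pics/{n}0.png",cv2.resize(im,(800,600),interpolation=cv2.INTER_CUBIC)); cv2.imwrite(f"pics/{n}_raw.png",im)
    print(n,bot.get_calibration(n))
print(bot.get_obs())
E
```

```text
scene {'vfov': 42.57752641612694, 'cx': 250.5737757675031, 'cy': 195.32607473995137, 'eye': array([1346.75537144, -439.69970417, 1219.28246083]), 'rotation': array([-2.46872032, -0.01860681,  1.09261356])}
top {'vfov': 45.73783539142262, 'cx': 259.04665936587594, 'cy': 191.27724743248606, 'eye': array([ 267.63784796,   -3.13663125, 1621.45599693]), 'rotation': array([-2.95583336, -0.01295058, -1.54213004])}
{'time': 0.1, 'joint_positions': array([-1.42801886e+00,  3.42657541e-01,  1.52486469e+00,  1.34649683e-06,
        1.27539306e+00, -1.45983353e-01]), 'dq': array([ 1.64190019e-03, -2.68028997e-03, -2.88733782e-03, -2.93716057e-05,
       -1.24293282e-03,  4.35542741e-04]), 'tau': array([ 1.38101546e-03, -4.32003772e+01, -2.44694424e+01,  7.18562817e-02,
        5.26520703e-02, -4.59510420e-05]), 'tool_pos': array([ 149.48339027, -502.91999725,  226.13194917]), 'tcp_rot': array([-3.14028428e+00, -1.93671214e-04,  2.88760301e-01]), 'contact_force': array([ 0.37683314,  0.69117127, -1.40686834]), 'moment': array([ 0.00540519, -0.02305889,  0.07589016]), 'finger_force': 0.0, 'grip_width': 91.87322251593093}
```

View pics/scene0.png

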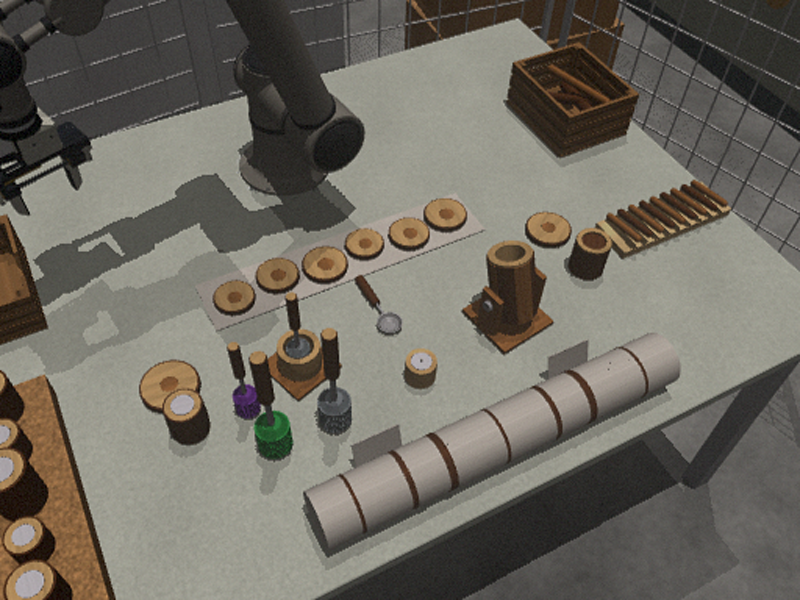

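View pics/top0.png

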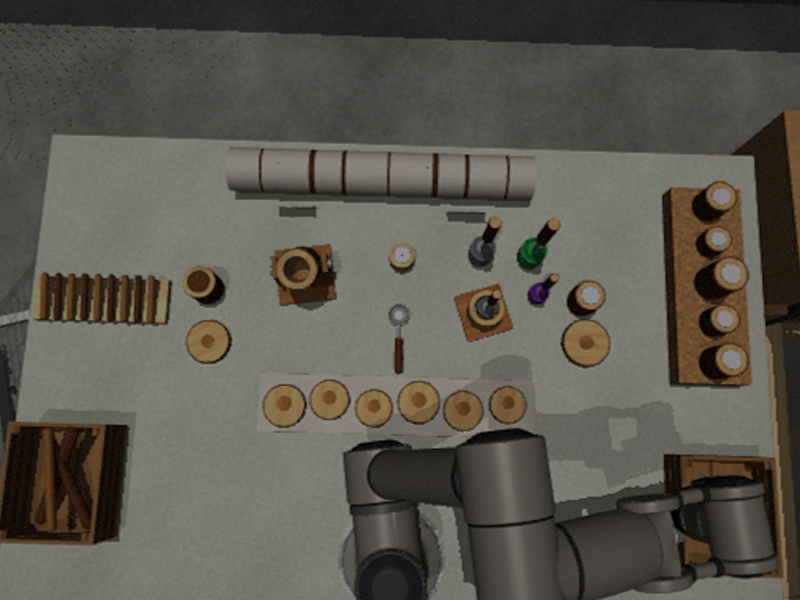

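```bash
cat > h.py <<'E'
import numpy as np, cv2
from scipy.spatial.transform import Rotation as R
from plant import bot
def cam(n):
    c=bot.get_calibration(n); f=192/np.tan(np.radians(c['vfov'])/2)
    return c['eye'],R.from_euler('xyz',c['rotation']).as_matrix(),f,c['cx'],c['cy']
def ray(n,u,v):
    e,M,f,cx,cy=cam(n); return e,M@np.array([(u-cx)/f,(v-cy)/f,1])
def onz(n,u,v,z):
    e,d=ray(n,u,v); return e+d*(z-e[2])/d[2]
def proj(n,p):
    e,M,f,cx,cy=cam(n); q=M.T@(np.array(p)-e); return np.array([q[0]/q[2]*f+cx,q[1]/q[2]*f+cy])
def tri(n1,p1,n2,p2):
    (a,u),(b,v)=ray(n1,*p1),ray(n2,*p2); s=np.linalg.lstsq(np.c_[u,-v],b-a,rcond=None)[0]
    P,Q=a+u*s[0],b+v*s[1]; return (P+Q)/2,np.linalg.norm(P-Q)
def mosaic(fn,items): # items: (img,u0,v0) 100x75 crops, x4, with 10px ticks
    t=[]
    for im,u0,v0 in items:
        c=cv2.resize(im[v0:v0+75,u0:u0+100],(400,300),interpolation=cv2.INTER_CUBIC)
        for k in range(0,100,10):
            if (u0+k)%10==0 or 1:
                cv2.line(c,(k*4,0),(k*4,6),(0,255,255),1)
                if k*4<300: cv2.line(c,(0,k*4),(6,k*4),(0,255,255),1)
        t.append(c)
    cv2.imwrite(fn,np.vstack([np.hstack(t[:2]),np.hstack(t[2:])]))
E
python3 - <<'E'
from h import *
s=cv2.imread('pics/scene_raw.png');t=cv2.imread('pics/top_raw.png')
mosaic('pics/m1.png',[(t,260,160),(s,140,180),(t,145,140),(s,280,150)])
for p in [(0,0,0)]: print(proj('top',p),proj('scene',p))
E
```

```text
[249.66934395 357.05836811] [182.39819233 104.3708357 ]
```

View pics/m1.png

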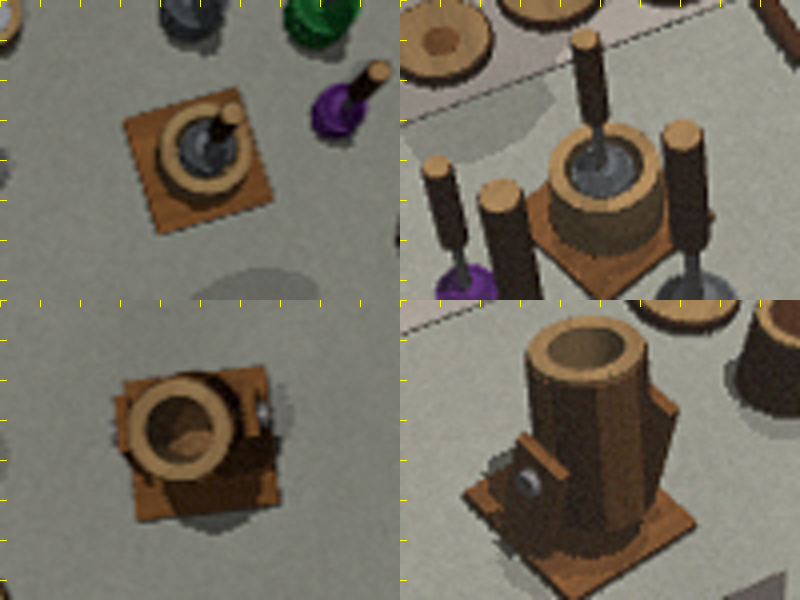

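Run:
```python
from h import *
np.set_printoptions(precision=1,suppress=True)
T=lambda x,y,o:(o[0]+x/4,o[1]+y/4)
o=(260,160)
print('pot rim top z70',onz('top',*T(205,150,o),70),'scene',onz('scene',191.5,223,70))
print('tri rim',tri('top',T(205,150,o),'scene',(191.5,223)))
print('board',[onz('top',*T(*p,o),10) for p in[(123,120),(238,88),(272,200),(160,234)]])
print('handle tip',tri('top',T(231,110,o),'scene',(186.75,189.75)))
o=(145,140)
print('mouth',tri('top',T(182,129,o),'scene',(326.75,162.5)))
C=[onz('top',*T(x,y-300,o),12) for x,y in[(122,382),(267,366),(281,503),(138,521)]]
print('base',C,np.mean(C,0))
t=cv2.imread('pics/top0.png')
raw=lambda x,y:(x*.64,y*.64)
for n,p,z in[('candle',(402,256),50),('cup',(203,285),85),('grey',(482,250),60),('slice',(208,341),14),('spoon',(399,340),10),('purple',(552,280),100),('log',(380,172),100)]: print(n,onz('top',*raw(*p),z))
```

```text
pot rim top z70 [ 543.4 -196.3   70. ] scene [ 557.5 -196.1   70. ]
tri rim (array([ 546.8, -195.5,   55.9]), np.float64(5.341344717107214))
board [array([ 579.2, -129.5,   10. ]), array([ 612. , -233.2,   10. ]), array([ 510.4, -264.1,   10. ]), array([ 476.8, -164.1,   10. ])]
handle tip (array([ 551.2, -197.1,  213.3]), np.float64(3.499435506261729))
mouth (array([599.7, 214.9, 165.3]), np.float64(6.291400681191355))
base [array([674.9, 291.5,  12. ]), array([694.2, 160.7,  12. ]), array([567.6, 142.1,  12. ]), array([547.2, 269.2,  12. ])] [621.  215.9  12. ]
candle [662.4  -5.9  50. ]
cup [574.1 429.4  85. ]
grey [ 679.7 -186.7   60. ]
slice [459.2 427.7  14. ]
spoon [475.2  -4.9  10. ]
purple [ 606.2 -336.3  100. ]
log [842.8  49.4 100. ]
```

Emit:
jog_arm(
  targets=[
    {"xyz":[0,0,-0.7],"spin":0.715},
    {"xyz":[0,0,-0.7],"spin":0.715},
    {"xyz":[0.65,-0.35,0],"spin":0},
    {"xyz":[0.65,-0.35,0],"spin":0},
    {"xyz":[0.65,-0.35,0],"spin":0},
    {"xyz":[0.65,-0.35,0],"spin":0},
    {"xyz":[0.65,-0.35,0],"spin":0},
    {"xyz":[0.65,-0.35,0],"spin":0},
    {"xyz":[0.65,-0.35,0],"spin":0},
    {"xyz":[0.3,-0.2,0],"spin":0},
  ],
  gripper=100,
)

```text
time: 1.35
tool_pos: [504.4, -234.9, 337.9]
tcp_rot: [-3.14, 0.001, 0.149]
contact_force: [-0.7, -0.7, 0.0]
grip_width: 91.9
finger_force: 0.0
```

Run:
```python
from h import *
o=(260,160)
for z in(214,):
  print(onz('top',260+231/4,160+110/4,z),onz('scene',186.75,189.75,z))
ob=bot.get_obs();print(ob['tool_pos'],ob['tcp_rot'],ob['joint_positions'],ob['time'])
```

```text
[ 550.46013899 -198.65229597  214.        ] [ 552.43886266 -195.65817481  214.        ]
[ 504.4475171  -234.85751102  337.92691696] [-3.14049487e+00  6.73613436e-04  1.48507827e-01] [-5.73684245e-01  3.45741084e-01  1.21620255e+00  3.78469709e-04
  1.58088014e+00  8.48608208e-01] 1.35
```

Emit:
jog_arm(
  targets=[
    {"xyz":[0.32,-0.19,0],"spin":0},
    {"xyz":[0.31,-0.19,0],"spin":0},
    {"xyz":[0,0,0],"spin":0},
    {"xyz":[0,0,0.4],"spin":0},
    {"xyz":[0,0,0.4],"spin":0},
    {"xyz":[0,0,0.3],"spin":0},
    {"xyz":[0,0,0.1],"spin":0},
    {"xyz":[0,0,0.0],"spin":0},
    {"xyz":[0,0,0],"spin":0},
    {"xyz":[0,0,0],"spin":0},
  ],
)

```text
time: 2.6
tool_pos: [548.4, -200.0, 243.7]
tcp_rot: [3.14, -0.001, 0.146]
contact_force: [-0.4, 1.1, 1.1]
grip_width: 91.5
finger_force: 0.0
```

Run:
```python
from h import *
s=bot.capture('scene');t=bot.capture('top')
print(proj('top',(550,-197,214)),proj('scene',(550,-197,214)))
mosaic('pics/m2.png',[(t,265,150),(s,140,150),(t,265,150),(s,140,185)])
```

```text
[317.22656808 187.62695353] [185.91527544 189.28297461]
```

View pics/m2.png

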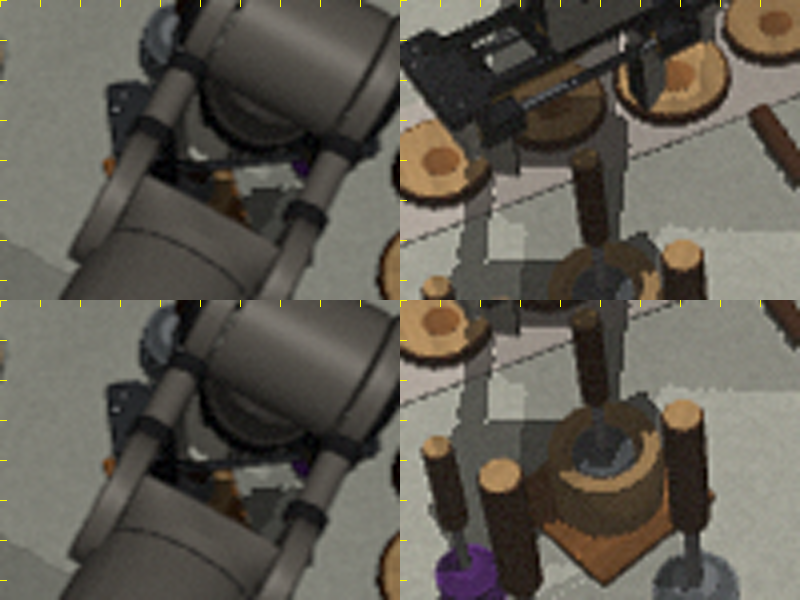

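Emit:
jog_arm(
  targets=[
    {"xyz":[0.025,-0.03,0.3],"spin":0},
    {"xyz":[0,0,0.3],"spin":0},
    {"xyz":[0,0,0.3],"spin":0},
    {"xyz":[0,0,0.22],"spin":0},
    {"xyz":[0,0,0],"spin":0},
    {"xyz":[0,0,0],"spin":0},
    {"xyz":[0,0,0],"spin":0},
    {"xyz":[0,0,0.0],"spin":0},
    {"xyz":[0,0,0],"spin":0},
    {"xyz":[0,0,0],"spin":0},
  ],
)

```text
time: 3.95
tool_pos: [549.7, -197.1, 153.2]
tcp_rot: [3.141, -0.0, 0.146]
contact_force: [1.0, -0.5, -0.7]
grip_width: 91.9
finger_force: 0.0
```

Emit:
jog_arm(
  targets=[
    {"xyz":[0,0,0],"spin":0},
    {"xyz":[0,0,0],"spin":0},
    {"xyz":[0,0,0],"spin":0},
    {"xyz":[0,0,0],"spin":0},
    {"xyz":[0,0,0],"spin":0},
    {"xyz":[0,0,0],"spin":0},
    {"xyz":[0,0,0],"spin":0},
    {"xyz":[0,0,0.0],"spin":0},
    {"xyz":[0,0,0],"spin":0},
    {"xyz":[0,0,0],"spin":0},
  ],
  gripper=0,
)

```text
time: 5.2
tool_pos: [549.7, -197.1, 153.1]
tcp_rot: [3.141, 0.0, 0.146]
contact_force: [-0.3, -0.5, 0.4]
grip_width: 19.6
finger_force: 30.0
```

Emit:
jog_arm(
  targets=[
    {"xyz":[0,0,-0.2],"spin":0},
    {"xyz":[0,0,-0.175],"spin":0},
    {"xyz":[0,0,0],"spin":0},
    {"xyz":[-0.09,0,0],"spin":0},
    {"xyz":[-0.09,0,0],"spin":0},
    {"xyz":[-0.09,0,0],"spin":0},
    {"xyz":[-0.09,0,0],"spin":0},
    {"xyz":[-0.09,0,0],"spin":0},
    {"xyz":[-0.09,0,0],"spin":0},
    {"xyz":[0,0,0],"spin":0},
  ],
)

```text
time: 6.45
tool_pos: [506.2, -203.4, 183.0]
tcp_rot: [-3.141, 0.001, 0.145]
contact_force: [1.9, 1.1, 0.8]
grip_width: 19.2
finger_force: 30.0
```

Emit:
jog_arm(
  targets=[
    {"xyz":[0,0,0],"spin":0},
    {"xyz":[0.02,0,-0.3],"spin":0},
    {"xyz":[0,0,-0.4],"spin":0},
    {"xyz":[0,0,-0.4],"spin":0},
    {"xyz":[0,0,-0.4],"spin":0},
    {"xyz":[0,0,0],"spin":0},
    {"xyz":[0,0,0],"spin":0},
    {"xyz":[0,0,0],"spin":0},
    {"xyz":[0,0,0],"spin":0},
    {"xyz":[0,0,0],"spin":0},
  ],
)

```text
time: 7.7
tool_pos: [508.4, -203.1, 302.7]
tcp_rot: [-3.141, 0.001, 0.146]
contact_force: [0.4, 0.5, -0.7]
grip_width: 19.2
finger_force: 30.0
```

Run:
```python
from h import *
s=bot.capture('scene');t=bot.capture('top')
cv2.imwrite('pics/s3.png',s);cv2.imwrite('pics/t3.png',t)
p=bot.get_obs()['tool_pos'];print(p,proj('top',p),proj('scene',p))
mosaic('pics/m3.png',[(t,265,160),(s,140,120),(s,110,170),(s,140,170)])
```

```text
[ 508.48166365 -203.13460066  302.93816763] [323.41467371 195.69642647] [174.3322244  156.48127983]
```

View pics/m3.png

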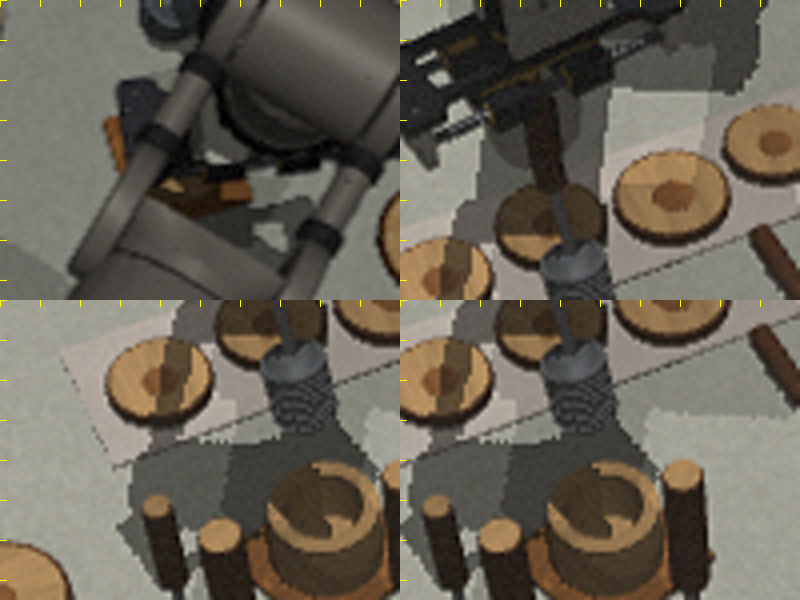

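Run:
```python
from h import *
np.set_printoptions(precision=1,suppress=True)
p=bot.get_obs()['tool_pos'];G=p+[0,0,19];x=np.array([np.cos(.146),np.sin(.146),0])
for th in(.1,.15,.2,.25,.3,.35):
    d=x*np.sin(th)-np.array([0,0,np.cos(th)])
    print(th,[proj('scene',G+d*(157-s)) for s in(115,60,0)])
# vase in initial images: project model axis + mouth for leans
for th in(.15,.2,.25,.3,.35):
  M=np.array([621,216,85])+90*(-x*np.sin(th)+np.array([0,0,np.cos(th)]))
  print('lean',th,M,proj('top',M),proj('scene',M))
print(proj('top',(621,216,12)),proj('scene',(621,216,12)))
print(proj('top',(545,-197,70)),proj('scene',(545,-197,70)))
```

```text
0.1 [array([176.1, 163.6]), array([179.2, 178.8]), array([182.4, 194.4])]
0.15 [array([176.5, 164. ]), array([180.1, 179.8]), array([183.8, 196. ])]
0.2 [array([176.9, 164.4]), array([181. , 180.7]), array([185.3, 197.5])]
0.25 [array([177.3, 164.8]), array([181.9, 181.6]), array([186.7, 198.9])]
0.3 [array([177.7, 165.1]), array([182.8, 182.4]), array([188.1, 200.2])]
0.35 [array([178. , 165.4]), array([183.6, 183.1]), array([189.4, 201.4])]
lean 0.15 [607.7 214.  174. ] [189.7 168.8] [327.4 162.6]
lean 0.2 [603.3 213.4 173.2] [189.8 170.1] [326.3 161.8]
lean 0.25 [599.  212.8 172.2] [190.  171.5] [325.2 161.1]
lean 0.3 [594.7 212.1 171. ] [190.2 172.9] [324.2 160.5]
lean 0.35 [590.5 211.5 169.5] [190.4 174.2] [323.2 159.9]
[195.5 175.6] [322.9 200.2]
[311.5 197. ] [189.5 219.9]
```

Emit:
jog_arm(
  targets=[
    {"xyz":[0.05,-0.1,-0.3],"spin":0},
    {"xyz":[0.15,-0.4,-0.25],"spin":0},
    {"xyz":[0.15,-0.6,0],"spin":0},
    {"xyz":[0.17,-0.65,0],"spin":0},
    {"xyz":[0.17,-0.65,0],"spin":0},
    {"xyz":[0.17,-0.65,0],"spin":0},
    {"xyz":[0.17,-0.65,0],"spin":0},
    {"xyz":[0.17,-0.65,0],"spin":0},
    {"xyz":[0.14,-0.4,0],"spin":0},
    {"xyz":[0.05,-0.2,0],"spin":0},
  ],
)

```text
time: 9.05
tool_pos: [560.9, 206.5, 346.7]
tcp_rot: [3.141, 0.0, 0.148]
contact_force: [0.1, -0.5, -0.8]
grip_width: 19.7
finger_force: 30.0
```

Emit:
jog_arm(
  targets=[
    {"xyz":[0,0,0],"spin":0},
    {"xyz":[0,0,0],"spin":0},
    {"xyz":[0,0,0],"spin":0},
    {"xyz":[0,0,0],"spin":0},
    {"xyz":[0,0,0],"spin":0},
    {"xyz":[0,0,0],"spin":0},
    {"xyz":[0,0,0],"spin":0},
    {"xyz":[0,0,0],"spin":0},
    {"xyz":[0,0,0],"spin":0},
    {"xyz":[0,0,0],"spin":0},
  ],
)

```text
time: 10.3
tool_pos: [561.0, 204.9, 347.1]
tcp_rot: [3.141, -0.0, 0.146]
contact_force: [0.7, 0.4, -1.2]
grip_width: 19.7
finger_force: 30.0
```

Run:
```python
from h import *
np.set_printoptions(precision=1,suppress=True)
s=bot.capture('scene');t=bot.capture('top')
p=bot.get_obs()['tool_pos'];print(p,proj('top',p),proj('scene',p))
x=np.array([np.cos(.146),np.sin(.146),0])
for th in(.1,.15,.2,.25,.3,.35):
    d=x*np.sin(th)-np.array([0,0,np.cos(th)])
    print(th,[proj('scene',p+[0,0,19]+d*(157-s_)) for s_ in(115,60,0)])
mosaic('pics/m4.png',[(t,150,130),(s,270,65),(s,280,130),(t,150,160)])
```

```text
[561.  204.8 347.1] [183.7 170.6] [324.  107.9]
0.1 [array([323.9, 115.2]), array([322.5, 131.2]), array([321.1, 147.6])]
0.15 [array([324.4, 115.6]), array([323.7, 132. ]), array([323., 149.])]
0.2 [array([324.9, 115.9]), array([324.9, 132.8]), array([324.8, 150.3])]
0.25 [array([325.5, 116.2]), array([326.1, 133.5]), array([326.7, 151.5])]
0.3 [array([326. , 116.5]), array([327.3, 134.2]), array([328.6, 152.5])]
0.35 [array([326.5, 116.7]), array([328.5, 134.7]), array([330.5, 153.5])]
```

View pics/m4.png

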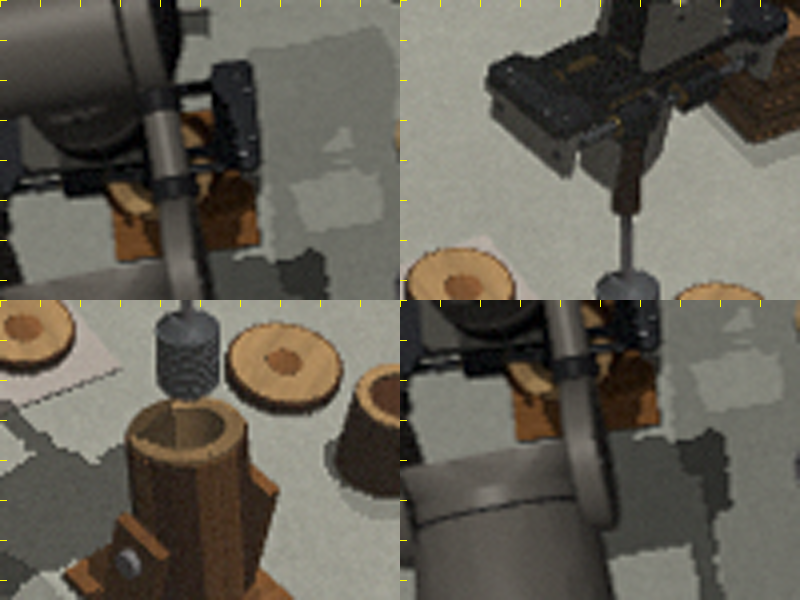

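Run:
```python
from h import *
for z in (168,171.5,175): print(z,onz('scene',326.75-1.8,162.5-2.6,z),onz('top',190.5,172.25,z))
print(tri('top',(190.5,172.25),'scene',(324.95,159.9)))
```

```text
168 [591.5525935  217.21036261 168.        ] [597.51145663 211.62815144 168.        ]
171.5 [594.06686519 215.0233336  171.5       ] [596.71710329 211.11098632 171.5       ]
175 [596.58113687 212.8363046  175.        ] [595.92274995 210.59382121 175.        ]
(array([596.42402151, 211.57325456, 175.20952709]), np.float64(2.238062478613428))
```

Emit:
jog_arm(
  targets=[
    {"xyz":[-0.035,-0.03,0.13],"spin":0},
    {"xyz":[0,0,0.13],"spin":0},
    {"xyz":[0,0,0],"spin":0},
    {"xyz":[0,0,0],"spin":0},
    {"xyz":[0.033,0,0.12],"spin":0},
    {"xyz":[0.033,0,0.12],"spin":0},
    {"xyz":[0.033,0,0.12],"spin":0},
    {"xyz":[0,0,0],"spin":0},
    {"xyz":[0,0,0],"spin":0},
    {"xyz":[0,0,0],"spin":0},
  ],
)

```text
time: 11.65
tool_pos: [565.9, 208.0, 297.9]
tcp_rot: [3.142, -0.001, 0.146]
contact_force: [0.7, 1.2, -1.1]
grip_width: 19.5
finger_force: 30.0
```

Run:
```python
from h import *
s=bot.capture('scene')
o=bot.get_obs();print(o['tool_pos'],o['contact_force'],o['moment'])
cv2.imwrite('pics/s5.png',cv2.resize(s[85:225,270:390],None,fx=4.2,fy=4.2,interpolation=cv2.INTER_CUBIC))
```

```text
[565.83304446 207.99158851 297.92550836] [ 0.03558337  0.57165649 -0.41963912] [-0.02008573  0.03716845  0.00806717]
```

View pics/s5.png

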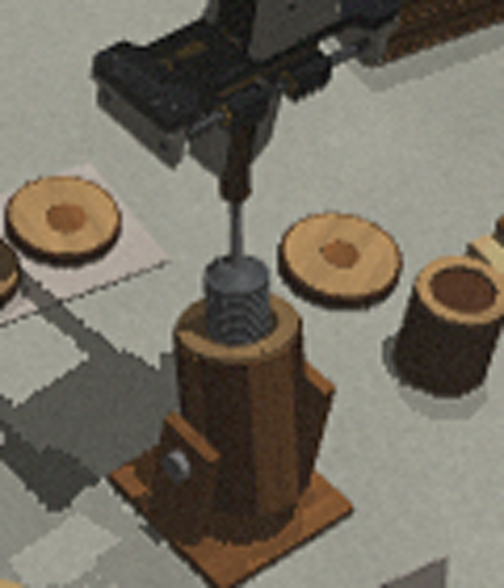

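Emit:
jog_arm(
  targets=[
    {"xyz":[0.033,0,0.12],"spin":0},
    {"xyz":[0.033,0,0.12],"spin":0},
    {"xyz":[0.033,0,0.12],"spin":0},
    {"xyz":[0,0,0],"spin":0},
    {"xyz":[0,0,0],"spin":0},
    {"xyz":[0,0,0],"spin":0},
    {"xyz":[0,0,0],"spin":0},
    {"xyz":[0,0,0],"spin":0},
    {"xyz":[0,0,0],"spin":0},
    {"xyz":[0,0,0],"spin":0},
  ],
)

```text
time: 12.95
tool_pos: [573.6, 209.1, 268.7]
tcp_rot: [3.142, 0.0, 0.146]
contact_force: [0.4, 0.8, -2.0]
grip_width: 19.6
finger_force: 30.0
```

Emit:
jog_arm(
  targets=[
    {"xyz":[0.033,0,0.12],"spin":0},
    {"xyz":[0.033,0,0.12],"spin":0},
    {"xyz":[0.033,0,0.12],"spin":0},
    {"xyz":[0,0,0],"spin":0},
    {"xyz":[0,0,0],"spin":0},
    {"xyz":[0,0,0],"spin":0},
    {"xyz":[0,0,0],"spin":0},
    {"xyz":[0,0,0],"spin":0},
    {"xyz":[0,0,0],"spin":0},
    {"xyz":[0,0,0],"spin":0},
  ],
)

```text
time: 14.2
tool_pos: [581.4, 210.3, 239.9]
tcp_rot: [3.141, -0.0, 0.146]
contact_force: [0.6, -0.1, -1.1]
grip_width: 19.5
finger_force: 30.0
```

```bash
python3 -c "
from h import *
o=bot.get_obs();print(o['contact_force'],o['moment'],o['tau'])"
```

```text
[ 0.62190576 -0.05247052 -1.05622741] [-0.01221165 -0.0278745   0.04703321] [-2.49323448e-04 -5.34531820e+01 -2.61400723e+01  2.79509230e-02
 -1.01993659e-01 -3.05171193e-05]
```

Emit:
jog_arm(
  targets=[
    {"xyz":[0.0066,0,0.024],"spin":0},
    {"xyz":[0.0066,0,0.024],"spin":0},
    {"xyz":[0.0066,0,0.024],"spin":0},
    {"xyz":[0.0066,0,0.024],"spin":0},
    {"xyz":[0,0,0],"spin":0},
    {"xyz":[0,0,0],"spin":0},
    {"xyz":[0,0,0],"spin":0},
    {"xyz":[0,0,0],"spin":0},
    {"xyz":[0,0,0],"spin":0},
    {"xyz":[0,0,0],"spin":0},
  ],
)

```text
time: 15.45
tool_pos: [583.5, 210.6, 232.2]
tcp_rot: [3.142, -0.0, 0.146]
contact_force: [0.2, 0.1, -0.4]
grip_width: 19.6
finger_force: 30.0
```

Emit:
jog_arm(
  targets=[
    {"xyz":[0.0066,0,0.024],"spin":0},
    {"xyz":[0.0066,0,0.024],"spin":0},
    {"xyz":[0.0033,0,0.012],"spin":0},
    {"xyz":[0,0,0],"spin":0},
    {"xyz":[0,0,0],"spin":0},
    {"xyz":[0,0,0],"spin":0},
    {"xyz":[0,0,0],"spin":0},
    {"xyz":[0,0,0],"spin":0},
    {"xyz":[0,0,0],"spin":0},
    {"xyz":[0,0,0],"spin":0},
  ],
)

```text
time: 16.7
tool_pos: [584.8, 210.8, 227.4]
tcp_rot: [3.142, -0.0, 0.146]
contact_force: [1.1, 0.3, -0.7]
grip_width: 19.3
finger_force: 30.0
```

Emit:
jog_arm(
  targets=[
    {"xyz":[0.0066,0,0.024],"spin":0},
    {"xyz":[0.0066,0,0.024],"spin":0},
    {"xyz":[0.0033,0,0.012],"spin":0},
    {"xyz":[0,0,0],"spin":0},
    {"xyz":[0,0,0],"spin":0},
    {"xyz":[0,0,0],"spin":0},
    {"xyz":[0,0,0],"spin":0},
    {"xyz":[0,0,0],"spin":0},
    {"xyz":[0,0,0],"spin":0},
    {"xyz":[0,0,0],"spin":0},
  ],
)

```text
time: 17.95
tool_pos: [586.1, 211.0, 223.8]
tcp_rot: [-3.142, -0.001, 0.146]
contact_force: [-3.5, -0.9, 7.9]
grip_width: 19.5
finger_force: 30.0
```

Emit:
jog_arm(
  targets=[
    {"xyz":[-0.05,0,-0.18],"spin":0},
    {"xyz":[-0.05,0,-0.18],"spin":0},
    {"xyz":[-0.05,0,-0.18],"spin":0},
    {"xyz":[-0.05,0,-0.18],"spin":0},
    {"xyz":[0,0,0],"spin":0},
    {"xyz":[0,0,0],"spin":0},
    {"xyz":[0,0,0],"spin":0},
    {"xyz":[0,0,0],"spin":0},
    {"xyz":[0,0,0],"spin":0},
    {"xyz":[0,0,0],"spin":0},
  ],
)

```text
time: 19.2
tool_pos: [570.3, 208.6, 280.1]
tcp_rot: [3.141, 0.0, 0.146]
contact_force: [0.2, -0.5, -0.6]
grip_width: 19.6
finger_force: 30.0
```

Emit:
jog_arm(
  targets=[
    {"xyz":[0.05,0,0.18],"spin":0},
    {"xyz":[0.05,0,0.18],"spin":0},
    {"xyz":[0.05,0,0.18],"spin":0},
    {"xyz":[0.025,0,0.09],"spin":0},
    {"xyz":[0.0125,0,0.045],"spin":0},
    {"xyz":[0.0125,0,0.045],"spin":0},
    {"xyz":[0,0,0],"spin":0},
    {"xyz":[0,0,0],"spin":0},
    {"xyz":[0,0,0],"spin":0},
    {"xyz":[0,0,0],"spin":0},
  ],
)

```text
time: 20.45
tool_pos: [585.8, 210.9, 224.1]
tcp_rot: [3.141, -0.001, 0.146]
contact_force: [-3.6, -0.8, 5.9]
grip_width: 19.6
finger_force: 30.0
```

Emit:
jog_arm(
  targets=[
    {"xyz":[-0.05,0,-0.18],"spin":0},
    {"xyz":[-0.05,0,-0.18],"spin":0},
    {"xyz":[-0.05,0,-0.18],"spin":0},
    {"xyz":[-0.05,0,-0.18],"spin":0},
    {"xyz":[0,0,0],"spin":0},
    {"xyz":[0,0,0],"spin":0},
    {"xyz":[0,0,0],"spin":0},
    {"xyz":[0,0,0],"spin":0},
    {"xyz":[0,0,0],"spin":0},
    {"xyz":[0,0,0],"spin":0},
  ],
)

```text
time: 21.7
tool_pos: [570.3, 208.6, 280.1]
tcp_rot: [3.142, 0.0, 0.146]
contact_force: [0.6, 1.0, -0.6]
grip_width: 19.6
finger_force: 30.0
```

Emit:
jog_arm(
  targets=[
    {"xyz":[0.05,0,0.18],"spin":0},
    {"xyz":[0.05,0,0.18],"spin":0},
    {"xyz":[0.05,0,0.18],"spin":0},
    {"xyz":[0.025,0,0.09],"spin":0},
    {"xyz":[0.0125,0,0.045],"spin":0},
    {"xyz":[0.0125,0,0.045],"spin":0},
    {"xyz":[0,0,0],"spin":0},
    {"xyz":[0,0,0],"spin":0},
    {"xyz":[0,0,0],"spin":0},
    {"xyz":[0,0,0],"spin":0},
  ],
)

```text
time: 22.95
tool_pos: [585.8, 210.9, 224.1]
tcp_rot: [3.141, -0.001, 0.146]
contact_force: [-5.1, -1.0, 5.5]
grip_width: 19.4
finger_force: 30.0
```

Emit:
jog_arm(
  targets=[
    {"xyz":[-0.05,0,-0.18],"spin":0},
    {"xyz":[-0.05,0,-0.18],"spin":0},
    {"xyz":[-0.05,0,-0.18],"spin":0},
    {"xyz":[-0.05,0,-0.18],"spin":0},
    {"xyz":[0,0,0],"spin":0},
    {"xyz":[0,0,0],"spin":0},
    {"xyz":[0,0,0],"spin":0},
    {"xyz":[0,0,0],"spin":0},
    {"xyz":[0,0,0],"spin":0},
    {"xyz":[0,0,0],"spin":0},
  ],
)

```text
time: 24.2
tool_pos: [570.3, 208.6, 280.1]
tcp_rot: [3.141, 0.0, 0.146]
contact_force: [0.6, 0.7, -1.7]
grip_width: 19.7
finger_force: 30.0
```

Emit:
jog_arm(
  targets=[
    {"xyz":[-0.05,0,-0.18],"spin":0},
    {"xyz":[-0.05,0,-0.18],"spin":0},
    {"xyz":[-0.05,0,-0.18],"spin":0},
    {"xyz":[-0.05,0,-0.18],"spin":0},
    {"xyz":[-0.033,0,-0.12],"spin":0},
    {"xyz":[0,0,0],"spin":0},
    {"xyz":[-0.05,0.1,0],"spin":0},
    {"xyz":[-0.1,0.35,0],"spin":0},
    {"xyz":[-0.14,0.6,0],"spin":0},
    {"xyz":[-0.15,0.65,0],"spin":0},
  ],
)

```text
time: 25.45
tool_pos: [536.1, 64.8, 346.6]
tcp_rot: [3.142, 0.001, 0.147]
contact_force: [0.4, -1.0, -0.8]
grip_width: 19.5
finger_force: 30.0
```

Emit:
jog_arm(
  targets=[
    {"xyz":[-0.15,0.65,0],"spin":0},
    {"xyz":[-0.15,0.65,0],"spin":0},
    {"xyz":[-0.15,0.65,0],"spin":0},
    {"xyz":[-0.14,0.6,0],"spin":0},
    {"xyz":[-0.1,0.4,0],"spin":0},
    {"xyz":[-0.09,0.22,0],"spin":0},
    {"xyz":[0,0.1,0],"spin":0},
    {"xyz":[0,0,0],"spin":0},
    {"xyz":[0,0,0],"spin":0},
    {"xyz":[0,0,0],"spin":0},
  ],
)

```text
time: 26.7
tool_pos: [513.3, -200.7, 347.6]
tcp_rot: [3.141, -0.0, 0.147]
contact_force: [-0.3, 0.4, -0.3]
grip_width: 19.3
finger_force: 30.0
```

Run:
```python
from h import *
np.set_printoptions(precision=1,suppress=True)
s=bot.capture('scene');t=bot.capture('top')
p=bot.get_obs()['tool_pos'];print(p)
x=np.array([np.cos(.146),np.sin(.146),0])
for th in(.1,.15,.2,.25,.3,.35):
    d=x*np.sin(th)-np.array([0,0,np.cos(th)])
    print(th,[proj('scene',p+[0,0,19]+d*(157-s_)) for s_ in(115,60,0)])
mosaic('pics/m6.png',[(t,150,130),(s,140,110),(s,280,130),(s,140,170)])
```

```text
[ 513.2 -201.   347.6]
0.1 [array([175.8, 152.5]), array([179. , 168.5]), array([182.3, 184.8])]
0.15 [array([176.2, 152.9]), array([179.9, 169.5]), array([183.8, 186.4])]
0.2 [array([176.6, 153.3]), array([180.9, 170.4]), array([185.3, 188. ])]
0.25 [array([177. , 153.6]), array([181.8, 171.3]), array([186.7, 189.4])]
0.3 [array([177.4, 154. ]), array([182.7, 172. ]), array([188.1, 190.7])]
0.35 [array([177.8, 154.3]), array([183.6, 172.8]), array([189.6, 191.9])]
```

View pics/m6.png

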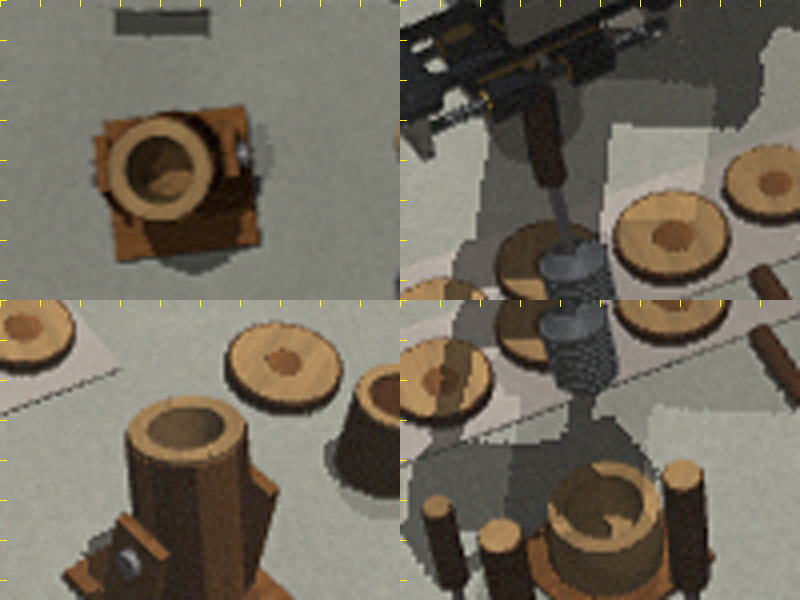

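Emit:
jog_arm(
  targets=[
    {"xyz":[-0.035,0.02,0.3],"spin":0},
    {"xyz":[0,0,0.45],"spin":0},
    {"xyz":[0,0,0.45],"spin":0},
    {"xyz":[0,0,0.25],"spin":0},
    {"xyz":[0,0,0.2],"spin":0},
    {"xyz":[0,0,0.15],"spin":0},
    {"xyz":[0,0,0.15],"spin":0},
    {"xyz":[0,0,0.15],"spin":0},
    {"xyz":[0,0,0],"spin":0},
    {"xyz":[0,0,0],"spin":0},
  ],
)

```text
time: 28.05
tool_pos: [510.8, -203.8, 179.8]
tcp_rot: [3.141, -0.001, 0.146]
contact_force: [0.2, -0.0, -0.5]
grip_width: 19.2
finger_force: 30.0
```

Run:
```python
from h import *
s=bot.capture('scene')
o=bot.get_obs();print(o['tool_pos'],o['contact_force'])
cv2.imwrite('pics/s7.png',cv2.resize(s[150:270,130:250],None,fx=4,fy=4,interpolation=cv2.INTER_CUBIC))
```

```text
[ 510.84344306 -203.83354     179.96898377] [ 0.47565602  0.36331897 -1.08862788]
```

View pics/s7.png

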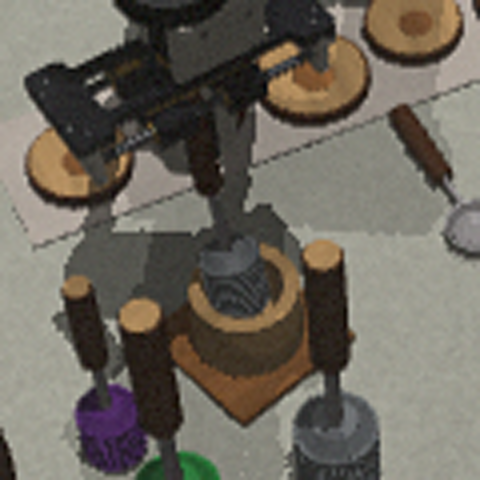

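Emit:
jog_arm(
  targets=[
    {"xyz":[0.09,0,0],"spin":0},
    {"xyz":[0.09,0,0],"spin":0},
    {"xyz":[0.09,0,0],"spin":0},
    {"xyz":[0.09,0,0],"spin":0},
    {"xyz":[0.09,0,0],"spin":0},
    {"xyz":[0.07,0,0],"spin":0},
    {"xyz":[0,0,0],"spin":0},
    {"xyz":[0,0,0.1],"spin":0},
    {"xyz":[0,0,0],"spin":0},
    {"xyz":[0,0,0],"spin":0},
  ],
)

```text
time: 29.35
tool_pos: [551.8, -197.7, 171.1]
tcp_rot: [3.142, -0.0, 0.146]
contact_force: [-1.0, 0.4, -1.2]
grip_width: 19.6
finger_force: 30.0
```

Emit:
jog_arm(
  targets=[
    {"xyz":[-0.04,0,0.05],"spin":0},
    {"xyz":[-0.03,0,0.05],"spin":0},
    {"xyz":[0,0,0.05],"spin":0},
    {"xyz":[0,0,0.05],"spin":0},
    {"xyz":[0,0,0],"spin":0},
    {"xyz":[0,0,0],"spin":0},
    {"xyz":[0,0,0],"spin":0},
    {"xyz":[0,0,0],"spin":0},
    {"xyz":[0,0,0],"spin":0},
    {"xyz":[0,0,0],"spin":0},
  ],
)

```text
time: 30.6
tool_pos: [546.1, -198.4, 155.5]
tcp_rot: [3.141, -0.0, 0.146]
contact_force: [0.3, -0.7, -1.1]
grip_width: 19.4
finger_force: 30.0
```

Emit:
jog_arm(
  targets=[
    {"xyz":[0,0,0.015],"spin":0},
    {"xyz":[0,0,0],"spin":0},
    {"xyz":[0,0,0],"spin":0},
    {"xyz":[0,0,0],"spin":0},
    {"xyz":[0,0,0],"spin":0},
    {"xyz":[0,0,0],"spin":0},
    {"xyz":[0,0,0],"spin":0},
    {"xyz":[0,0,0],"spin":0},
    {"xyz":[0,0,0],"spin":0},
    {"xyz":[0,0,0],"spin":0},
  ],
  gripper=100,
)

```text
time: 31.85
tool_pos: [546.1, -198.4, 154.3]
tcp_rot: [3.141, 0.0, 0.146]
contact_force: [1.1, 0.1, -0.2]
grip_width: 91.6
finger_force: 0.0
```

Emit:
jog_arm(
  targets=[
    {"xyz":[0,0,-0.1],"spin":0},
    {"xyz":[0,0,-0.2],"spin":0},
    {"xyz":[0,0,-0.3],"spin":0},
    {"xyz":[0,0,-0.4],"spin":0},
    {"xyz":[0,0,-0.5],"spin":0},
    {"xyz":[0,0,-0.5],"spin":0},
    {"xyz":[-0.5,0,0],"spin":0},
    {"xyz":[-0.5,0,0],"spin":0},
    {"xyz":[0,0,0],"spin":0},
    {"xyz":[0,0,0],"spin":0},
  ],
)

```text
time: 33.1
tool_pos: [467.6, -210.2, 315.4]
tcp_rot: [3.14, -0.002, 0.145]
contact_force: [1.4, -0.2, -0.1]
grip_width: 91.6
finger_force: 0.0
```

Run:
```python
from h import *
s=bot.capture('scene');t=bot.capture('top')
o=bot.get_obs();print(o['tool_pos'],o['contact_force'],o['grip_width'],o['time'])
mosaic('pics/m8.png',[(t,260,160),(s,140,180),(t,145,140),(s,280,130)])
```

```text
[ 467.82570192 -209.97888033  314.52154413] [ 0.29766171  0.18066487 -0.24194574] 91.65980433669033 33.2
```

View pics/m8.png

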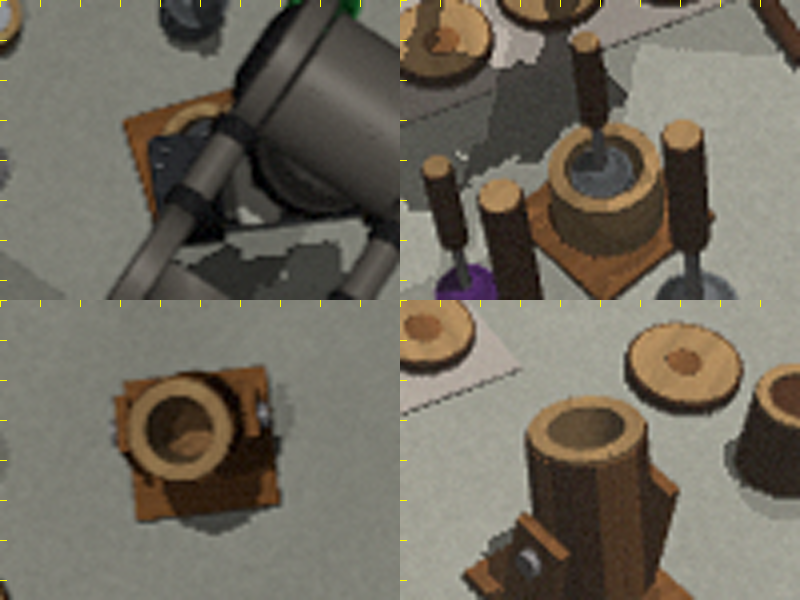

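The brush stands in its pot (handle tip at crop 587,42, nearly where it started). The vase mouth is at the same pixels as before, and the gripper is clear.

```bash
python3 -c "
from plant import bot
print(bot.close_job())"
```

```text
the job is handed in; nothing more can be done
None
```

The job is handed in at about 33 s of the 64 s allowed, with no verdict reported back: three strokes were made, each felt at the bottom (about 7–9 N) and drawn up to an estimated 28 mm below the mouth. The brush stands released in its pot, and the vase's lean looks unchanged in the pictures.

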